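Re-arm the feed conveyor's stop and hold the bearing probe on the drive-side measuring pad

TASK

The feed conveyor's safety circuit only arms after its emergency stop has been worked: push the mushroom button right in until it latches, then twist it clockwise so that it springs out again. Then take the bearing probe from the tool stand and check the head-shaft bearing on the gearmotor's side: set the probe's tip on that bearing's round measuring pad, square to the pad's face, and press lightly so that the sprung tip goes in about half-way. Finish while still holding the probe there like that for the reading, and leave everything else on the bench where it is.

Things in the scene. Friction and masses are not known exactly. Their poses are not given: they have to be found in the camera images.
- estop: Emergency-stop box fixed to the bench: grey with a yellow cover, 76 x 76 mm, 58 mm high; origin at the centre of its underside, z up. Centred on its top stands a mushroom button: round head 40 mm across, 18 mm thick, on a 20 mm stem in a 34 mm collar 12 mm high. Button out: the head's underside is 84 mm and its top 102 mm above the bench, so 26 mm are free under the rim.
- stop_push (a joint): How far the mushroom button is pushed in, m: 0 out, 0.007 right in (against its stop). Its spring starts at 4 N; at about 11 N it gives way and snaps in. Pushed beyond about 0.006 it latches and stays in at 0.006 when let go; it cannot be pulled out, only twisted out.
- stop_twist (a joint): Turn of the mushroom head about its upright axis, rad, growing clockwise seen from above: 0 at rest, end stop 0.9. A latched button is freed when turned beyond about 0.5; its spring (5 N) then pushes it out as soon as the grip lets it rise. It turns easily (under 0.1 N m) and swings slowly back towards 0 when let go.
- stop_top (a point): Centre of the top of the mushroom head; moves with it.
- stand: Tool stand fixed to the bench: aluminium shelf 60 x 220 mm (x by y of its frame), top 85 mm above the bench, on two end plates over a base plate 90 x 220 mm. Three 27 mm through holes along its y axis at y = -70, 0, +70 mm hold three tools upright by their flanges, in any order. Origin at the centre of its underside, z up.
- probe: Bearing probe, about 160 g, upright in the stand: the only tool there with a square handle. Origin at the underside of its round flange (36 mm across, 5 mm thick) that rests on the shelf; z along the probe away from the tip (up in the stand). Black handle 28 mm square from 5 to 73 mm above the origin, its flats square to x and y; steel cap (24 mm round) to 80 mm.
- probe_tip (a joint): How far the probe's sprung tip is pushed in, m: 0 out, 0.010 fully in. Spring: about 1.5 N to start, 4 N at 0.005, 6.5 N at 0.010.
- tip_end (a point): Outermost point of the probe's tip, on the probe's axis 70 mm below its origin when the tip is out; moves with the tip. Above it: 12 mm of the sprung steel tip (6 mm round, rounded end), 13 mm of rubber sleeve (16 mm round), 45 mm of steel barrel (20 mm round), then the flange.
- conveyor: Small belt conveyor fixed to the bench. Origin on the bench under the middle of its head shaft (the end by the robot); x along the belt away from that end, y along the shaft, z up. Shaft 100 mm, belt top 133 mm above the bench, belt 110 mm wide. At y = +85 and -85 mm stands a grey pillow-block bearing (104 x 32 mm, top 128 mm high), a brass grease nipple on its far shoulder.
- pad_l: Round steel measuring pad on the near shoulder of the bearing at the conveyor's +y side: 18 mm across, about 6 mm proud, with a ring and a punched dot at its centre. Origin at the centre of its face, z square out of the face, leaning 25 degrees from upright towards the conveyor's -x. In the conveyor's frame at x -14, y +85, z 131 mm.
- pad_r: The same measuring pad on the bearing at the conveyor's -y side (x -14, y -85, z 131 mm in the conveyor's frame).
- gearmotor: Right-angle gearmotor on one end of the head shaft, at the conveyor's +y or -y side: aluminium gearbox 78 x 50 x 78 mm and a round finned grey motor along the conveyor's x; 142 mm high. Origin on the bench under the gearbox, 145 mm from the conveyor's middle. The pad to be measured is the one on this side.
- guard: Steel cover over the plain end of the head shaft, on the side opposite the gearmotor: 48 x 30 mm, 124 mm high; origin on the bench under it. Fixed.
- nut_driver: Nut driver with a round wooden handle (32 mm, 84 mm high above its flange), standing in the stand. Leave alone.
- punch: Pin punch with a round rubber hand guard (42 mm) and a thin 14 mm steel body, 60 mm high above the shelf, standing in the stand. Leave alone.
- oil_bottle: White plastic bottle, 48 mm in diameter, 130 mm high. Leave alone.
- bushing_a: Steel bushing, 32 mm across, 22 mm high. Leave alone.
- bushing_b: Brass bushing, 32 mm across, 22 mm high. Leave alone.
- spanner: Open-ended spanner 150 mm long, lying flat. Leave alone.
- jig_block: Stepped dark steel block, 60 x 45 mm, 52 mm high. Leave alone.
Things that resemble listed ones, but are neither listed nor needed, are in the scene too. Leave any blue or purple look-alike of the probe alone. What is shaped like the estop but blue is not meant.

How it is judged:
By the outcome, as a careful person would: the job done as asked, in the order asked, and still so for the second after the job is handed in, while the arm keeps its last pose, push and grip.
It also fails if it takes over 67 s, if anything falls off the work surface, if the arm or the gripper's body presses on something with over 40 N, if the wrist force passes 120 N, or if a joint passes its speed limit or range.

ROBOT

A 6-joint arm with a two-finger parallel gripper is mounted at the origin on the work surface. World frame = base frame: x ahead of the robot, y to its left, z up, the work surface at z = 0. Lengths are in mm, angles in rad, forces in N, time in s.
With the tool pointing down it reaches from about 350 to 775 mm from the base axis. Payload 7.3 kg.
Tool frame: the origin (TCP) lies at the very end of the fingers, on their centre line; the grasp point (between the pads) lies 19 mm behind it; z points along the fingers, x is the direction in which the jaws open and shut, and the axes are right-handed (so a half turn about z gives the same grasp; the last joint's range is limited). The gripper opens to 92 mm and grips with 3 to 60 N. Pads are 19 mm wide; open, the fingers measure 130 mm over their backs; the gripper's body (75 mm by 190 mm) begins 47 mm behind the grasp point.
Start: joints at [1.018, 0.342, 1.524, -0, 1.275, -0.146], TCP at [207.716, 482.181, 226.741] pointing down, gripper open.
Joint ranges: [-2.53, 2.53], [-0.77, 2.02], [0.04, 2.7], [-1, 4.14], [0.28, 2.66], [-3.11, 3.11]. Speed limits (rad/s): [2.57, 2.57, 3.14, 3.14, 3.14, 3.14].

INTERFACE

Orientations are given as [roll, pitch, yaw] about the fixed x, y, z axes, in that order (R = Rz(yaw) Ry(pitch) Rx(roll)).
In Python, from plant import bot, capture, camera_params gives the robot as it stands.
- The arm moves only by the shell command python3 -m jog 'ROWS' [OPENING]. ROWS is a JSON object of lists of equal length, an entry for each row: "xyz": the shift along the world's x, y, z as a fraction of full scale, a list of three; "angular": the turn, a rotation vector about the world's x, y, z as a fraction of full scale, a list of three. In form: {"xyz": [[x, y, z], ...], "angular": [[wx, wy, wz], ...]}. A call has 1 to 10 rows; each row shifts and turns the pose as measured when the row begins; what a row does not reach is not made up. Full scale, the value 1, is 2 cm for a shift and 6 degrees for a turn. A row lasts 1/10 s, in which the tool goes at most 50 mm and 8.59 degrees, less where a joint would pass 70% of its speed; a pose out of reach is approached as far as the arm can. A call with a number of a shift or a turn outside -1 to 1 is refused whole. A call with a gripper value outside its range is refused whole. OPENING is the closure, from -1 (fully open) to 1 (shut), set as the call begins (- or left out, the last holds). The fingers move at their own pace and stop on an object; the grip force is fixed at half the most. Time passes only in rows, so rows that do not move let the fingers close. It gives the time, the measured TCP pose, the force and the opening at its end, in the units of the state.
- bot.get_obs(): the state, without advancing time (a new reading comes with each control period).
- capture(name): name is "scene" or "top" or "wrist"; returns the picture (420x560x3 uint8, red, green, blue); there is no depth.
- camera_params(name): a dict with "fx", "fy", "cx", "cy" (pixels), "rvec" (rotation vector, rad) and "tvec" (3), from world to camera coordinates, as OpenCV has them. Camera axes: x right, y down, z forward; pixel columns grow to the right and rows downward; lengths in mm; the calibration is good to about 2 mm. A picture is of the moment at which its call begins: read the wrist's pose just before it. camera_params takes no time and is no camera call; for the wrist camera it gives the pose at the moment of the call.
- bot.close_job(): hands the job in, once; it reports no verdict.
The state is a dict: "time": time; "joint_positions": joint angles; "dq": joint speeds; "tau": joint torques, N m; "tool_pos": TCP position; "tcp_rot": TCP orientation; "contact_force": force on the tool from outside, world axes, zero at the start; "moment": the same for the moment, N m; "grip_width": finger opening in mm.
Only numpy, scipy, OpenCV 4.12 (cv2) and the standard library are available. Lean on these libraries where they do the work, as an engineer would, in place of code of your own. Each camera call takes 0.05 s, during which the arm holds its last target.

## Working session

There is one attempt and no reset: what is moved stays moved. The work goes in short steps, Python scripts to look and compute and a shell command to move; the robot and the scene stay as the last step left them, time stands still between calls to the robot, and variables do not carry over. Pictures are saved under pics/ and viewed, and the job is handed in when it is done.

```bash
ls; mkdir -p pics; python3 - <<'E'
from plant import bot, capture, camera_params
import cv2
print(bot.get_obs())
for n in ("scene","top","wrist"):
    print(n,camera_params(n))
    cv2.imwrite(f"pics/{n}0.png",cv2.cvtColor(capture(n),cv2.COLOR_RGB2BGR))
E
```

```text
pics
{'time': 0.0, 'joint_positions': array([ 1.01798087e+00,  3.42742148e-01,  1.52502760e+00,  9.15016126e-06,
        1.27539058e+00, -1.45967600e-01]), 'dq': array([-3.61496286e-05, -4.29826414e-04, -1.30559302e-04,  1.38981461e-04,
        2.07767042e-03,  5.68738678e-04]), 'tau': array([ 1.46660997e-03, -4.31223929e+01, -2.44227755e+01,  7.19343452e-02,
        5.56252396e-02, -1.28746851e-04]), 'tool_pos': array([207.49514635, 481.81006696, 226.03118728]), 'tcp_rot': array([-3.14135598e+00,  1.54973512e-03,  1.16394598e+00]), 'contact_force': array([ 0.5621042, -0.373556 ,  0.1424503]), 'moment': array([ 0.04985171, -0.00476212,  0.06828037]), 'grip_width': 91.69646399884756}
scene {'fx': 504.39858576473557, 'fy': 504.39858576473557, 'cx': 277.14393553697374, 'cy': 208.4272728512665, 'rvec': array([ 1.78899455,  1.71363326, -0.71416092]), 'tvec': array([   2.75051743, -261.32006782, 1617.78938626])}
top {'fx': 470.2981799689234, 'fy': 470.2981799689234, 'cx': 279.76900985088, 'cy': 209.34749099498038, 'rvec': array([ 2.10388825, -2.13531072,  0.19713556]), 'tvec': array([  12.76726226,  519.53372338, 1263.56966274])}
wrist {'fx': 294.4969590739848, 'fy': 294.4969590739848, 'cx': 282.9006276216761, 'cy': 210.1967597098005, 'rvec': array([-2.39844107, -1.57996301, -0.24594369]), 'tvec': array([-523.64767439,  -38.15697053,  392.36333981])}
```

View pics/scene0.png

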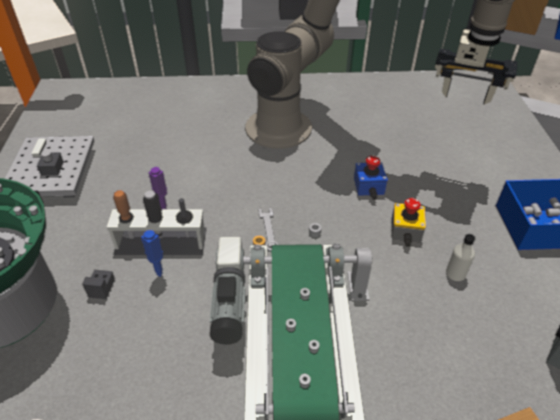

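View pics/top0.png

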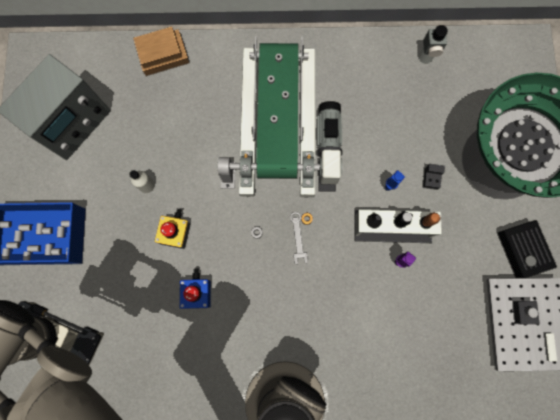

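View pics/wrist0.png

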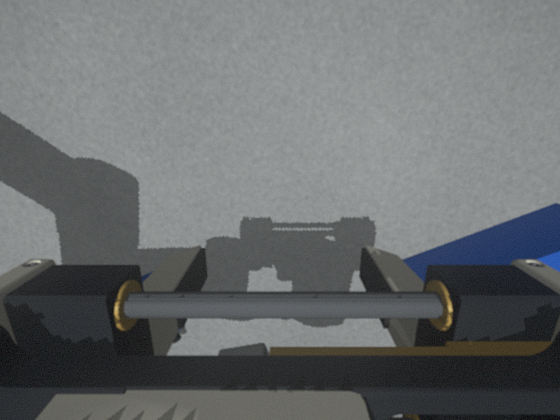

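```bash
python3 - <<'E'
import cv2
a=cv2.imread("pics/top0.png"); 
def z(im,x0,y0,x1,y1,k,n):
    cv2.imwrite(n,cv2.resize(im[y0:y1,x0:x1],None,fx=k,fy=k,interpolation=cv2.INTER_CUBIC))
z(a,340,150,460,280,6,"pics/c_stand.png")
z(a,200,130,360,280,5,"pics/c_conv.png")
z(a,120,170,250,320,4,"pics/c_stop.png")
s=cv2.imread("pics/scene0.png")
z(s,90,150,220,300,4,"pics/s_stand.png")
E
```

```text
(no output)
```

View pics/c_stand.png

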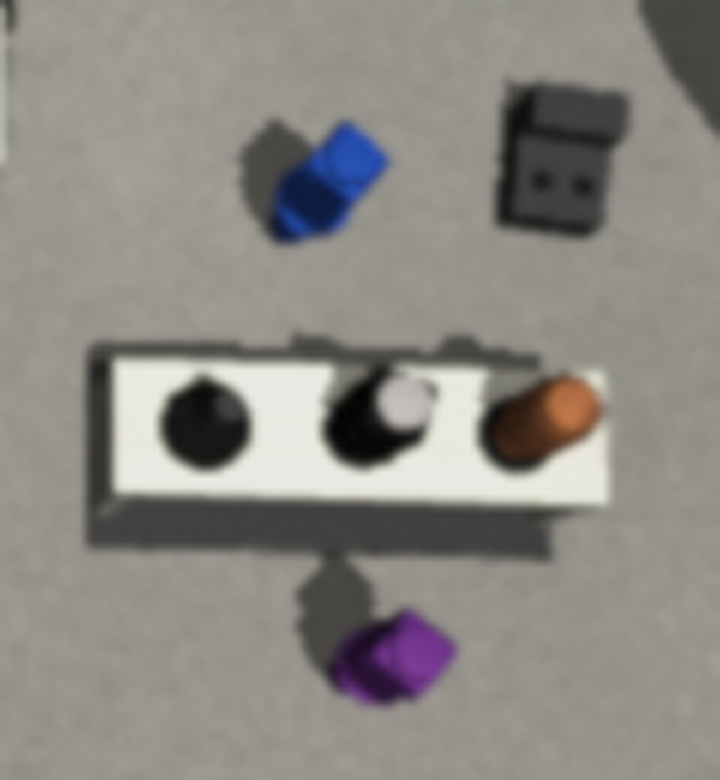

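View pics/c_conv.png

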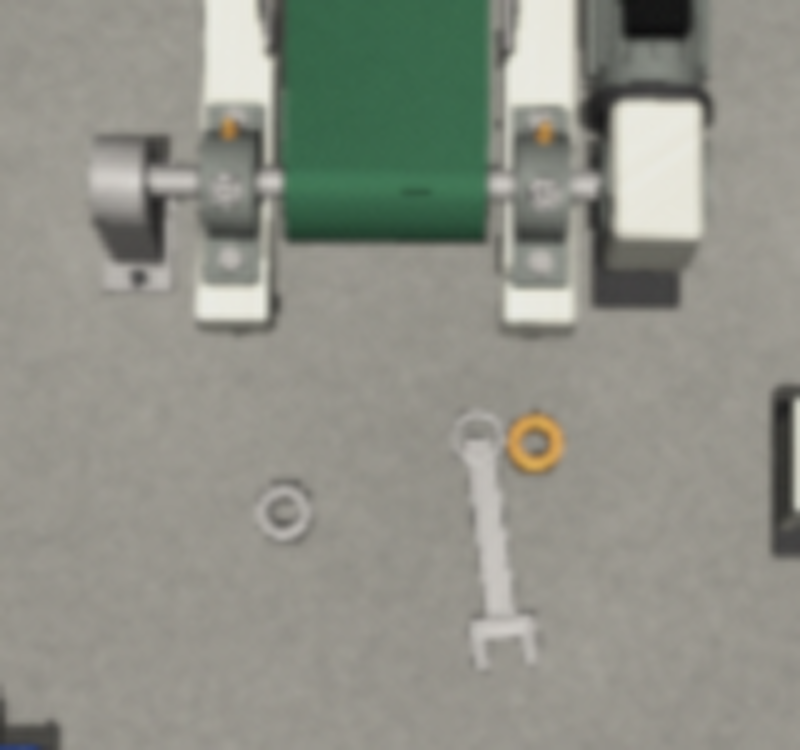

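View pics/c_stop.png

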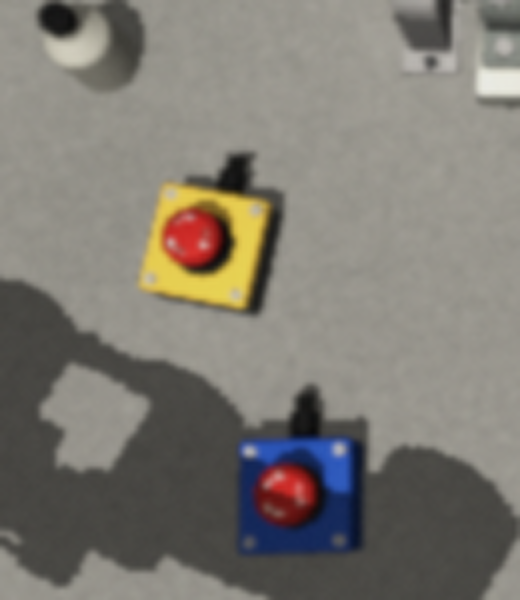

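View pics/s_stand.png

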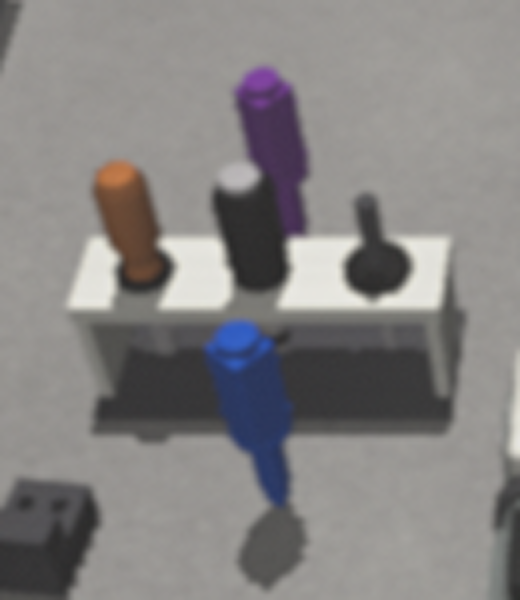

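```bash
cat > h.py <<'E'
from plant import bot, capture, camera_params
import cv2, numpy as np
from scipy.spatial.transform import Rotation as R
def ray(cp,u,v,z):
    M=cv2.Rodrigues(np.array(cp["rvec"]))[0]; t=np.array(cp["tvec"])
    d=M.T@np.array([(u-cp["cx"])/cp["fx"],(v-cp["cy"])/cp["fy"],1]); o=-M.T@t
    return o+d*(z-o[2])/d[2]
def proj(cp,p):
    M=cv2.Rodrigues(np.array(cp["rvec"]))[0]
    q=M@np.asarray(p,float)+cp["tvec"]; return np.array([q[0]/q[2]*cp["fx"]+cp["cx"],q[1]/q[2]*cp["fy"]+cp["cy"]])
np.set_printoptions(precision=2,suppress=True)
def look(name,fn,box=None,k=1):
    cp=camera_params(name) ; o=bot.get_obs(); im=cv2.cvtColor(capture(name),cv2.COLOR_RGB2BGR)
    if box: x0,y0,x1,y1=box; im=im[y0:y1,x0:x1]
    cv2.imwrite(fn,cv2.resize(im,None,fx=k,fy=k,interpolation=cv2.INTER_CUBIC)); return cp,o
def st():
    o=bot.get_obs(); print("t",round(o["time"],2),"pos",o["tool_pos"],"rpy",o["tcp_rot"],"F",o["contact_force"],"M",o["moment"],"w",round(o["grip_width"],1)); return o
E
python3 - <<'E'
from h import *
t=camera_params("top"); s=camera_params("scene")
def c(x,y,k,x0,y0,z): return ray(t,x/k+x0,y/k+y0,z)
print("stop head",c(194,238,4,120,170,97))
sc=np.array([c(x,y,4,120,170,58) for x,y in [(170,193),(257,209),(235,295),(150,279)]]); print(sc,sc.mean(0))
sh=np.array([c(x,y,6,340,150,85) for x,y in [(113,355),(607,370),(607,503),(113,492)]]); print("shelf",sh,sh.mean(0))
print("cap",c(405,402,6,340,150,165),"flange",c(365,428,6,340,150,89))
pr=c(541,260,5,200,130,131);pl=c(230,258,5,200,130,131);print("pads",pr,pl,np.linalg.norm(pl-pr))
for p in [sh.mean(0),c(405,402,6,340,150,165),pr,pl,[*sc.mean(0)[:2],102]]: print(proj(s,p))
E
```

```text
stop head [460.3  302.87  97.  ]
[[497.95 329.94  58.  ]
 [485.81 269.4   58.  ]
 [426.36 283.04  58.  ]
 [438.26 341.71  58.  ]] [462.09 306.03  58.  ]
shelf [[ 510.04 -209.51   85.  ]
 [ 499.72 -431.83   85.  ]
 [ 439.29 -427.06   85.  ]
 [ 447.58 -206.64   85.  ]] [ 474.16 -318.76   85.  ]
cap [ 472.77 -318.15  165.  ] flange [ 474.24 -320.13   89.  ]
pads [576.47 -71.42 131.  ] [580.15  93.11 131.  ] 164.56828907436193
[154.23 217.31]
[148.61 192.51]
[257.36 232.49]
[331.72 231.36]
[412.11 201.  ]
```

```bash
python3 - <<'E'
from h import *
t=camera_params("top"); s=camera_params("scene")
def P(cp):
    K=np.array([[cp["fx"],0,cp["cx"]],[0,cp["fy"],cp["cy"]],[0,0,1]]); return K@np.c_[cv2.Rodrigues(np.array(cp["rvec"]))[0],cp["tvec"]]
for n,a,b in [("purple",(410.8,257.5),(155.5,170)),("blue",(398.7,175.8),(149.5,233.7)),("cap",(407.5,217),(149.5,195)),("bottlecap",(134.5,174.5),(469,239))]:
    X=cv2.triangulatePoints(P(t),P(s),np.float64(a),np.float64(b))[:,0]; print(n,X[:3]/X[3])
E
python3 -m jog '{"xyz":[[0.95,-0.68,-0.15],[0.95,-0.68,-0.15],[0.95,-0.68,-0.15],[0.95,-0.68,-0.15],[0.95,-0.68,-0.15],[0.95,-0.68,-0.15],[0.95,-0.68,-0.15],[0.95,-0.68,-0.15],[0.95,-0.68,-0.15],[0.95,-0.68,-0.15]],"angular":[[0,0,0.8],[0,0,0.8],[0,0,0.8],[0,0,0.8],[0,0,0.8],[0,0,0.8],[0,0,0.8],[0,0,0.8],[0,0,0.8],[0,0,0.8]]}' -1
python3 - <<'E'
from h import *
cp,o=look("wrist","pics/w1.png"); st(); print(proj(cp,[461,304,97]))
E
```

```text
purple [ 371.64 -321.17  147.27]
blue [ 585.06 -305.39  147.7 ]
cap [ 473.77 -318.44  158.38]
bottlecap [607.27 393.94 121.3 ]
time: 1.15
tool_pos: [400.6, 340.9, 192.8]
tcp_rot: [-3.137, 0.003, 2.041]
contact_force: [0.8, 0.5, -0.9]
grip_width: 92.0
t 1.2 pos [403.25 338.9  192.2 ] rpy [-3.14  0.01  2.04] F [ 3.16 -1.58  0.33] M [-0.05 -0.08  0.05] w 91.8
[219.67 250.44]
```

View pics/w1.png

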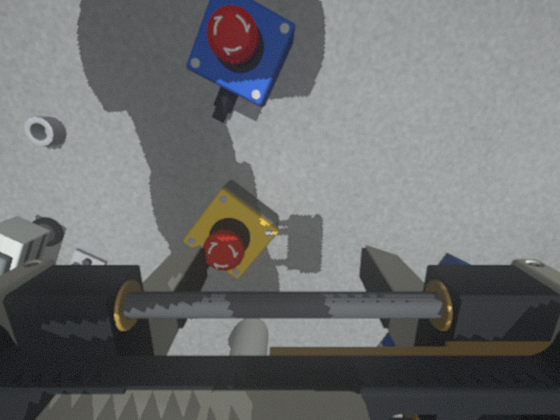

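```bash
python3 - <<'E'
from h import *
cp=camera_params("wrist")
im=cv2.imread("pics/w1.png"); hsv=cv2.cvtColor(im,cv2.COLOR_BGR2HSV)
m=((hsv[...,0]<6)|(hsv[...,0]>174))&(hsv[...,1]>150)&(hsv[...,2]>60); m[:180]=0
m=m.astype(np.uint8)
n,l,stt,c=cv2.connectedComponentsWithStats(m); i=1+np.argmax(stt[1:,4]); print(stt[i],c[i])
for z in (84,93,102): print(ray(cp,*c[i],z))
u0,v0,w,h=stt[i][:4]
# project the model head
for ctr in [(461,304),(463,304)]:
    a=np.linspace(0,2*np.pi,60); pts=np.array([proj(cp,[ctr[0]+20*np.cos(q),ctr[1]+20*np.sin(q),z]) for q in a for z in (84,102)]); print(ctr,pts.min(0),pts.max(0))
cv2.imwrite("pics/w1z.png",cv2.resize(im[170:290,160:300],None,fx=5,fy=5,interpolation=cv2.INTER_CUBIC))
st()
E
```

```text
[204 232  39  37 882] [223.48 249.21]
[467.53 304.9   84.  ]
[462.85 304.79  93.  ]
[458.17 304.69 102.  ]
(461, 304) [200.03 224.46] [245.53 270.53]
(463, 304) [199.21 226.18] [244.68 272.19]
t 1.2 pos [403.25 338.9  192.2 ] rpy [-3.14  0.01  2.04] F [ 3.16 -1.58  0.33] M [-0.05 -0.08  0.05] w 91.8
```

View pics/w1z.png

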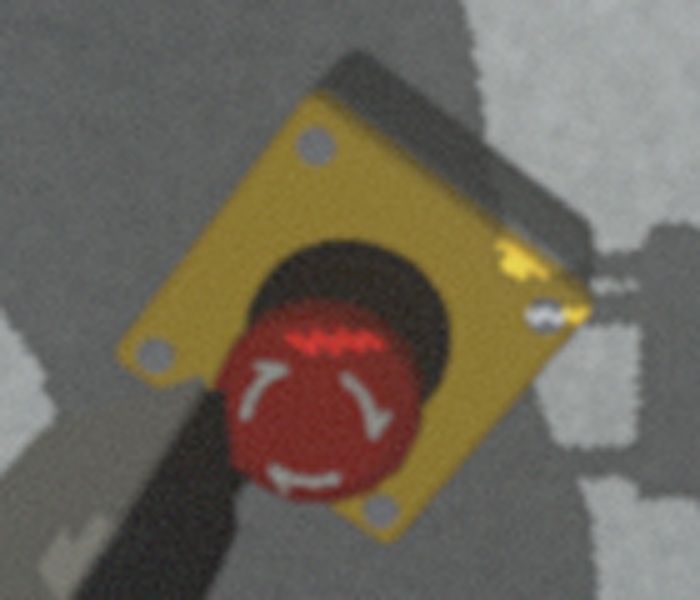

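```bash
python3 - <<'E'
from h import *
cp=camera_params("wrist")
q=np.array([ray(cp,160+x/5,170+y/5,58) for x,y in [(315,147),(155,357),(383,512),(545,313)]]); print(q.mean(0), np.linalg.norm(q[0]-q[2]),np.linalg.norm(q[1]-q[3]))
E
python3 -m jog '{"xyz":[[0.75,-0.43,0],[0.75,-0.43,0],[0.75,-0.43,-0.5],[0.65,-0.43,-0.8],[0,0,-0.8],[0,0,-0.8],[0,0,0]],"angular":[[0,0,0],[0,0,0],[0,0,0],[0,0,0],[0,0,0],[0,0,0],[0,0,0]]}' -1
python3 - <<'E'
from h import *
look("wrist","pics/w2.png"); look("scene","pics/s2.png",(340,130,480,270),4); st()
E
```

```text
[464.87 305.7   58.  ] 85.34992103537486 85.25719638890794
time: 1.9
tool_pos: [465.9, 300.3, 128.6]
tcp_rot: [-3.134, 0.005, 2.039]
contact_force: [-0.6, 0.8, 0.6]
grip_width: 91.9
t 2.0 pos [466.87 301.07 130.83] rpy [-3.14  0.01  2.04] F [-0.29  0.09  0.13] M [ 0.07 -0.01 -0.  ] w 91.9
```

View pics/w2.png

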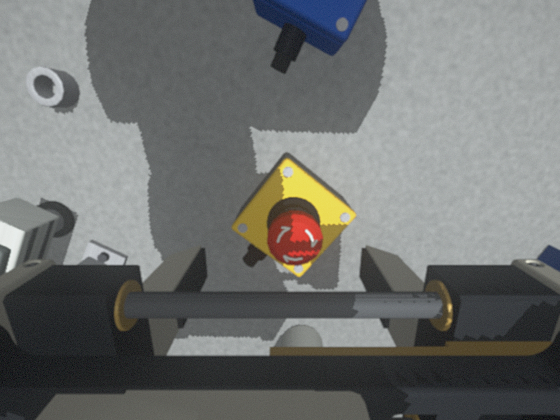

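View pics/s2.png

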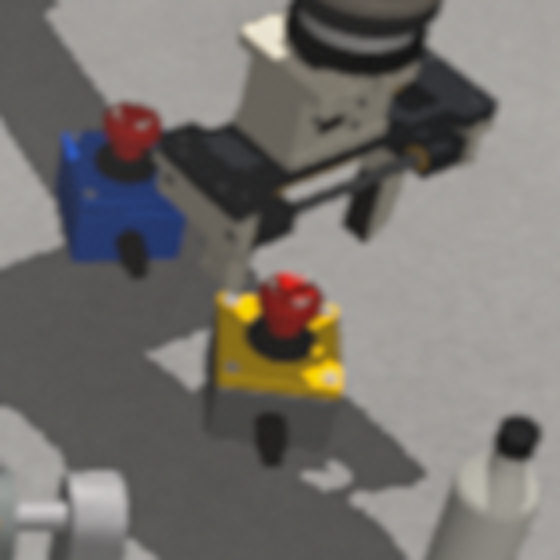

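```bash
python3 - <<'E'
from h import *
cp=camera_params("wrist"); o=st()
print(ray(cp,295,238,97)); q=np.array([ray(cp,*p,58) for p in [(288,172),(241,228),(299,269),(347,216)]]); print(q.mean(0))
Rm=R.from_euler("xyz",o["tcp_rot"]).as_matrix(); print(Rm, "tcp px",proj(cp,o["tool_pos"]))
im=cv2.imread("pics/w2.png"); hsv=cv2.cvtColor(im,cv2.COLOR_BGR2HSV)
m=(((hsv[...,0]<6)|(hsv[...,0]>174))&(hsv[...,1]>150)&(hsv[...,2]>60)).astype(np.uint8)
n,l,s,c=cv2.connectedComponentsWithStats(m); i=1+np.argmax(s[1:,4]); print(s[i],c[i])
import scipy.optimize as so
a=np.linspace(0,2*np.pi,60)
def bb(x): 
    p=np.array([proj(cp,[x[0]+20*np.cos(t),x[1]+20*np.sin(t),z]) for t in a for z in (88,98)]+[proj(cp,[x[0]+14*np.cos(t),x[1]+14*np.sin(t),102]) for t in a]); return np.r_[p.min(0),p.max(0)]
b=np.r_[s[i][0],s[i][1],s[i][0]+s[i][2],s[i][1]+s[i][3]]
r=so.least_squares(lambda x:bb(x)-b,[462,304]); print(b,r.x,r.fun)
E
```

```text
t 2.0 pos [466.87 301.07 130.83] rpy [-3.14  0.01  2.04] F [-0.29  0.09  0.13] M [ 0.07 -0.01 -0.  ] w 91.9
[461.35 307.81  97.  ]
[463.5  309.19  58.  ]
[[-0.45  0.89 -0.  ]
 [ 0.89  0.45 -0.01]
 [-0.01 -0.   -1.  ]] tcp px [282.7  262.93]
[ 268  212   55   52 1733] [294.94 237.21]
[268 212 323 264] [462.92 308.96] [-0.78 -2.17  0.78  2.39]
```

```bash

python3 -m jog '{"xyz":[[-0.22,0.35,-0.5],[0,0,-0.8],[0,0,-0.8],[0,0,-0.6],[0,0,0]],"angular":[[0,0,0],[0,0,0],[0,0,0],[0,0,0],[0,0,0]]}' -1
python3 - <<'E'
from h import *
cp,o=look("wrist","pics/w3.png"); st()
E
```

```text
time: 2.5
tool_pos: [462.8, 311.5, 77.1]
tcp_rot: [3.138, 0.004, 2.04]
contact_force: [0.3, 0.3, 0.7]
grip_width: 91.8
t 2.55 pos [463.31 311.74  77.94] rpy [3.14 0.   2.04] F [ 0.91 -0.04  1.02] M [ 0.06  0.03 -0.02] w 91.5
```

View pics/w3.png

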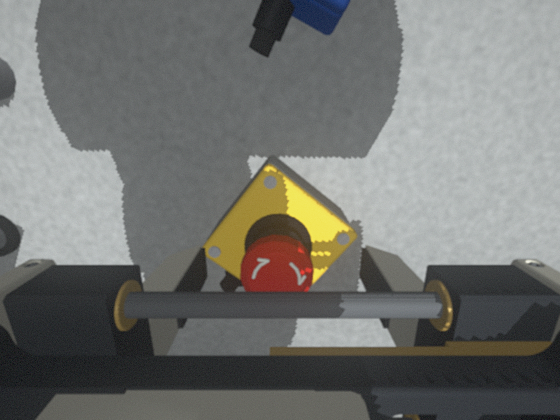

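```bash

python3 -m jog '{"xyz":[[0.02,-0.18,-0.15],[0,0,0]],"angular":[[0,0,0],[0,0,0]]}' -1
python3 -m jog '{"xyz":[[0,0,0],[0,0,0],[0,0,0],[0,0,0],[0,0,0],[0,0,0],[0,0,0],[0,0,0]],"angular":[[0,0,0],[0,0,0],[0,0,0],[0,0,0],[0,0,0],[0,0,0],[0,0,0],[0,0,0]]}' 1
python3 - <<'E'
from h import *
cp,o=look("wrist","pics/w4.png"); st()
E
```

```text
time: 2.75
tool_pos: [464.3, 308.5, 76.0]
tcp_rot: [3.134, 0.004, 2.041]
contact_force: [-0.2, 0.3, -0.6]
grip_width: 91.7
time: 3.55
tool_pos: [465.4, 308.9, 77.7]
tcp_rot: [3.131, 0.004, 2.04]
contact_force: [-0.5, 1.4, 0.1]
grip_width: 38.3
t 3.6 pos [465.35 308.87  77.73] rpy [3.13 0.   2.04] F [-0.02 -0.58 -0.68] M [ 0.2   0.06 -0.03] w 38.4
```

View pics/w4.png

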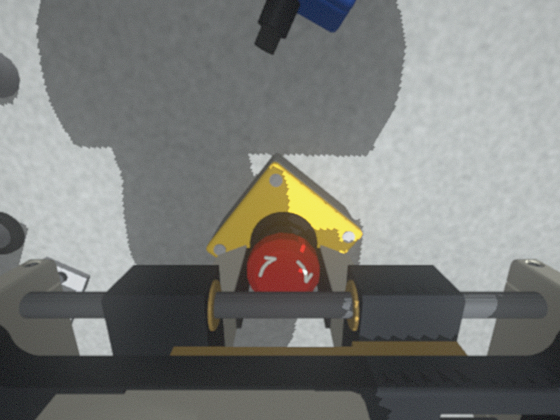

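```bash

python3 -m jog '{"xyz":[[0,0,-0.15],[0,0,-0.15],[0,0,-0.15]],"angular":[[0,0,0],[0,0,0],[0,0,0]]}' 1
```

```text
time: 3.9
tool_pos: [465.6, 309.0, 70.4]
tcp_rot: [3.129, 0.005, 2.04]
contact_force: [-2.5, -1.0, 18.9]
grip_width: 38.5
```

```bash

python3 -m jog '{"xyz":[[0,0,-0.1],[0,0,0]],"angular":[[0,0,0],[0,0,0]]}' 1
python3 - <<'E'
from h import *
cp,o=look("wrist","pics/w5.png"); look("scene","pics/s5.png",(340,130,480,270),4);st()
E
```

```text
time: 4.1
tool_pos: [465.6, 309.1, 71.2]
tcp_rot: [3.128, 0.005, 2.04]
contact_force: [-2.9, -1.8, 6.1]
grip_width: 38.4
t 4.2 pos [465.65 309.08  71.04] rpy [3.13 0.   2.04] F [-4.26 -1.03  6.27] M [-0.18  0.54 -0.07] w 38.9
```

View pics/w5.png

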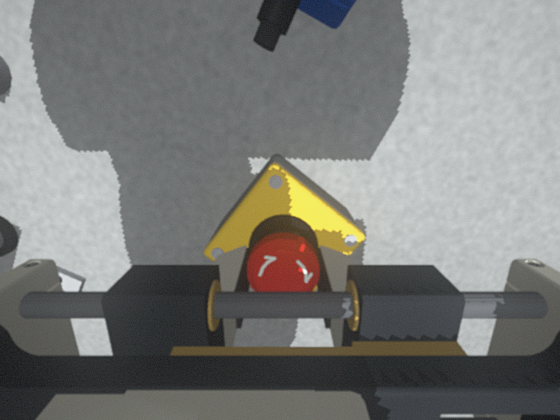

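View pics/s5.png

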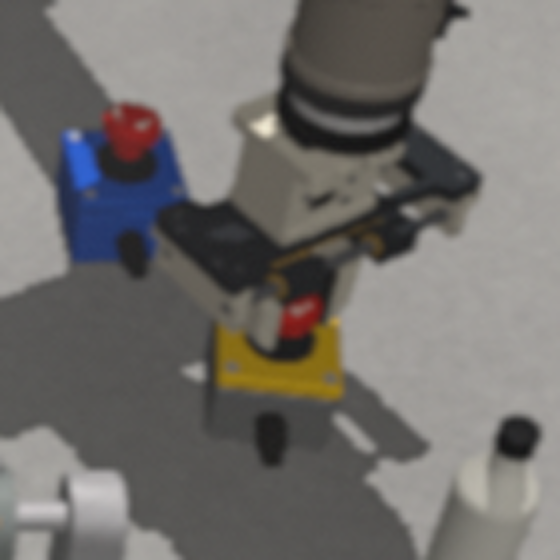

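```bash

python3 -m jog '{"xyz":[[0,0,-0.18],[0,0,-0.18]],"angular":[[0,0,0],[0,0,0]]}' 1
python3 -m jog '{"xyz":[[0,0,0.05],[0,0,0.03]],"angular":[[0,0,0],[0,0,0]]}' 1
```

```text
time: 4.4
tool_pos: [466.6, 309.6, 70.0]
tcp_rot: [3.123, 0.005, 2.041]
contact_force: [-11.5, -6.1, 32.4]
grip_width: 38.2
time: 4.6
tool_pos: [465.5, 308.9, 72.8]
tcp_rot: [3.124, 0.006, 2.041]
contact_force: [0.7, 1.0, -7.3]
grip_width: 38.4
```

```bash

python3 -m jog '{"xyz":[[0,-0.02,0],[0,-0.02,0],[0,-0.02,0],[0,-0.02,0],[0,-0.02,0],[0,-0.02,0],[0,-0.02,0],[0,0,0]],"angular":[[0,0,-0.95],[0,0,-0.95],[0,0,-0.95],[0,0,-0.95],[0,0,-0.95],[0,0,-0.95],[0,0,-0.95],[0,0,0]]}' 1
python3 - <<'E'
from h import *
cp,o=look("wrist","pics/w6.png"); st()
E
```

```text
time: 5.4
tool_pos: [465.9, 306.5, 72.7]
tcp_rot: [3.123, 0.006, 1.317]
contact_force: [-2.3, -0.5, 5.3]
grip_width: 38.4
t 5.45 pos [465.98 306.48  72.71] rpy [3.12 0.01 1.32] F [-1.75 -2.04  4.84] M [-0.23  0.39 -0.02] w 38.8
```

View pics/w6.png

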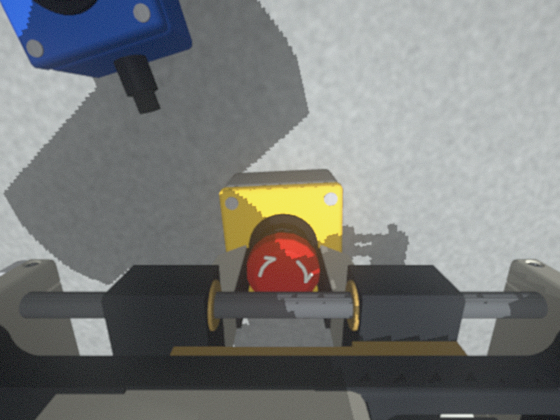

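```bash

python3 -m jog '{"xyz":[[0,0,0.1],[0,0,0.1],[0,0,0.05]],"angular":[[0,0,0],[0,0,0],[0,0,0]]}' 1
python3 -m jog '{"xyz":[[0,0,0],[0,0,0],[0,0,0],[0,0,0],[0,0,0]],"angular":[[0,0,0],[0,0,0],[0,0,0],[0,0,0],[0,0,0]]}' -1
python3 -m jog '{"xyz":[[0,0,0.6],[0,0,1],[0,0,1],[0,0,1],[0,0,1],[0,0,1]],"angular":[[0,0,0],[0,0,0],[0,0,0],[0,0,0],[0,0,0],[0,0,0]]}' -1
python3 - <<'E'
from h import *
cp,o=look("wrist","pics/w7.png"); st();  look("scene","pics/s7.png",(340,130,480,270),4)
E
```

```text
time: 5.75
tool_pos: [465.7, 306.4, 77.6]
tcp_rot: [3.124, 0.007, 1.319]
contact_force: [0.4, 0.4, -5.5]
grip_width: 38.2
time: 6.25
tool_pos: [466.3, 306.5, 76.8]
tcp_rot: [3.123, 0.006, 1.319]
contact_force: [-0.9, -0.7, 0.2]
grip_width: 73.7
time: 6.85
tool_pos: [464.7, 305.6, 194.2]
tcp_rot: [3.127, 0.009, 1.319]
contact_force: [-0.1, 0.6, -0.1]
grip_width: 91.8
t 6.9 pos [466.3  306.48 198.03] rpy [3.12 0.   1.32] F [1.38 0.84 3.14] M [ 0.05 -0.03  0.01] w 91.8
```

View pics/w7.png

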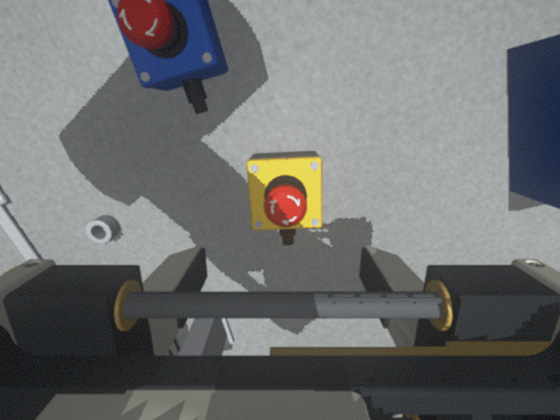

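View pics/s7.png

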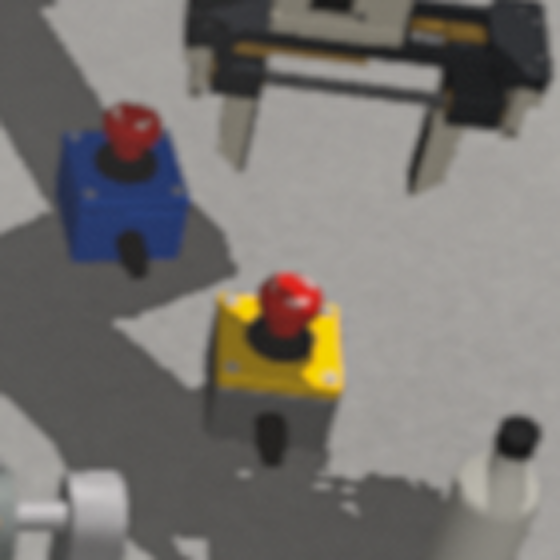

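```bash

python3 -m jog '{"xyz":[[0,-1,0.3],[0,-1,0.3],[0,-1,0.3],[0,-1,0.3],[0,-1,0.3],[0,-1,0.3],[0,-1,0.3],[0,-1,0.3],[0,-1,0.3],[0,-1,0.3]],"angular":[[0,0,-0.42],[0,0,-0.42],[0,0,-0.42],[0,0,-0.42],[0,0,-0.42],[0,0,-0.42],[0,0,-0.42],[0,0,-0.42],[0,0,-0.42],[0,0,-0.42]]}' -1
python3 -m jog '{"xyz":[[0,-1,0],[0,-1,0],[0,-1,0],[0,-1,0],[0,-1,0],[0,-1,0],[0,-1,0],[0,-1,0],[0,-1,0],[0,-1,0]],"angular":[[0,0,-0.42],[0,0,-0.42],[0,0,-0.42],[0,0,-0.42],[0,0,-0.42],[0,0,-0.42],[0,0,-0.42],[0,0,-0.42],[0,0,-0.42],[0,0,-0.42]]}' -1
python3 -m jog '{"xyz":[[0,-1,0],[0,-1,0],[0,0,0]],"angular":[[0,0,-0.42],[0,0,-0.42],[0,0,0]]}' -1
python3 - <<'E'
from h import *
import json
cp,o=look("wrist","pics/w8.png"); st(); json.dump({k:np.asarray(v).tolist() for k,v in cp.items()},open("w8.json","w"))
for p in [(576.5,-71.4,131),(580,93,131)]: print(proj(cp,p))
E
```

```text
time: 7.95
tool_pos: [461.8, 100.5, 254.4]
tcp_rot: [3.127, 0.009, 0.866]
contact_force: [0.3, -0.0, 0.1]
grip_width: 92.0
time: 8.95
tool_pos: [458.1, -107.3, 251.5]
tcp_rot: [3.131, 0.012, 0.407]
contact_force: [0.2, -0.5, 1.0]
grip_width: 92.0
time: 9.25
tool_pos: [456.9, -150.5, 250.0]
tcp_rot: [3.132, 0.014, 0.312]
contact_force: [0.5, 0.4, 0.2]
grip_width: 92.1
t 9.3 pos [ 456.81 -149.34  250.01] rpy [3.13 0.01 0.31] F [ 0.38 -0.22  0.15] M [-0.09 -0.01  0.01] w 91.7
[433.34 164.47]
[536.44 -37.21]
```

View pics/w8.png

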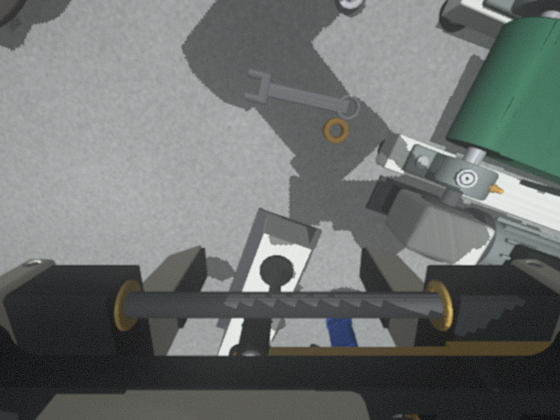

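```bash
python3 - <<'E'
from h import *
import json
cp=json.load(open("w8.json")); im=cv2.imread("pics/w8.png")
cv2.imwrite("pics/w8z.png",cv2.resize(im[120:240,370:530],None,fx=5,fy=5,interpolation=cv2.INTER_CUBIC))
t=camera_params("top")
pw=ray(cp,467,179,131); pt=ray(t,309.2,169,131); print(pw,pt, ray(t,200+227/5,130+190/5,131))
s=camera_params("scene"); print(proj(s,pw),proj(s,pt))
E
```

```text
[613.02 -74.02 131.  ] [612.01 -74.99 131.  ] [617.47  94.68 131.  ]
[256.41 245.01] [255.96 244.67]
```

View pics/w8z.png

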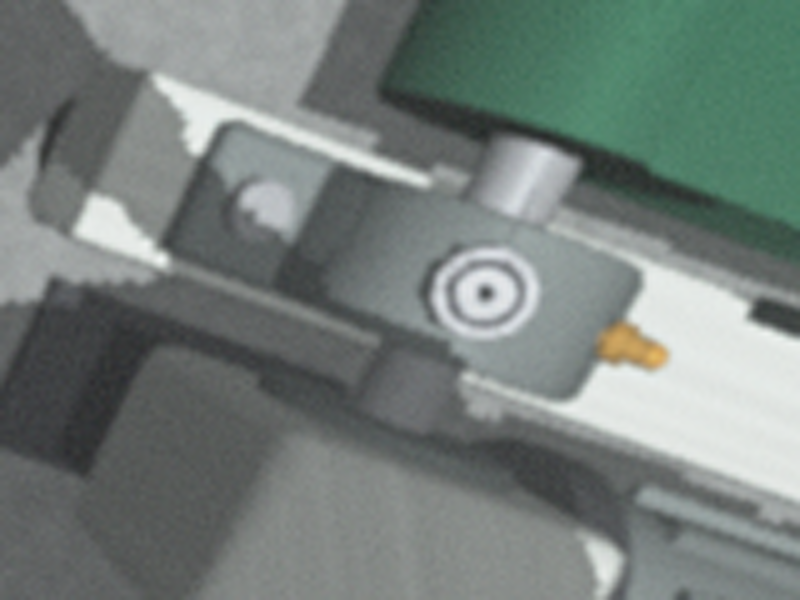

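```bash

python3 -m jog '{"xyz":[[0.1,-0.85,0],[0.1,-0.85,0],[0.1,-0.85,0],[0.1,-0.85,0],[0.1,-0.85,0],[0.1,-0.85,0],[0.1,-0.85,0],[0.1,-0.85,0],[0.1,-0.85,0],[0.1,-0.85,0]],"angular":[[0,0,-0.33],[0,0,-0.33],[0,0,-0.33],[0,0,-0.33],[0,0,-0.33],[0,0,-0.33],[0,0,-0.33],[0,0,-0.33],[0,0,-0.33],[0,0,-0.33]]}' -1
cat > goto.py <<'E'
from h import *
import sys
def goto(p,rpy):
    o=st(); d=(np.array(p)-o["tool_pos"])/20
    w=(R.from_euler("xyz",rpy)*R.from_euler("xyz",o["tcp_rot"]).inv()).as_rotvec(degrees=True)/6
    print("need shift units",d,"turn units",w)
E
python3 - <<'E'
from goto import *
import json
cp,o=look("wrist","pics/w9.png"); json.dump({k:np.asarray(v).tolist() for k,v in cp.items()},open("w9.json","w"))
goto([473.5,-319,250],[np.pi,0,-0.04])
for p in [(473.5,-319,165),(473.5,-319,85)]: print(proj(cp,p))
E
```

```text
time: 10.3
tool_pos: [477.3, -327.7, 249.0]
tcp_rot: [3.136, 0.015, -0.051]
contact_force: [-0.4, -0.8, -0.4]
grip_width: 91.8
t 10.35 pos [ 477.22 -330.47  248.65] rpy [ 3.13  0.01 -0.05] F [-0.62 -1.62 -0.19] M [-0.13  0.08 -0.01] w 91.4
need shift units [-0.19  0.57  0.07] turn units [ 0.06 -0.14  0.14]
[280.56 205.51]
[282.09 184.48]
```

View pics/w9.png

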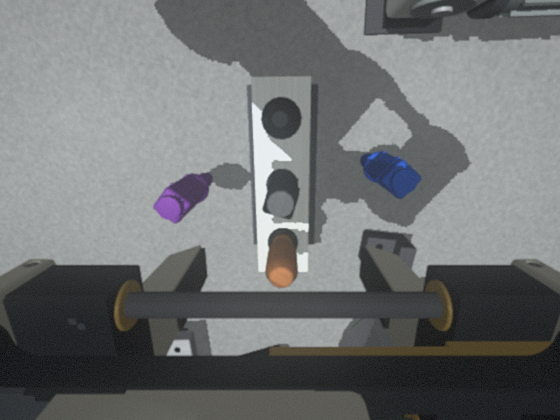

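```bash
python3 - <<'E'
from h import *
im=cv2.imread("pics/w9.png"); c=im[150:250,240:330]
c=cv2.convertScaleAbs(c,alpha=2.0,beta=0)
cv2.imwrite("pics/w9z.png",cv2.resize(c,None,fx=6,fy=6,interpolation=cv2.INTER_CUBIC))
E
```

```text
(no output)
```

View pics/w9z.png

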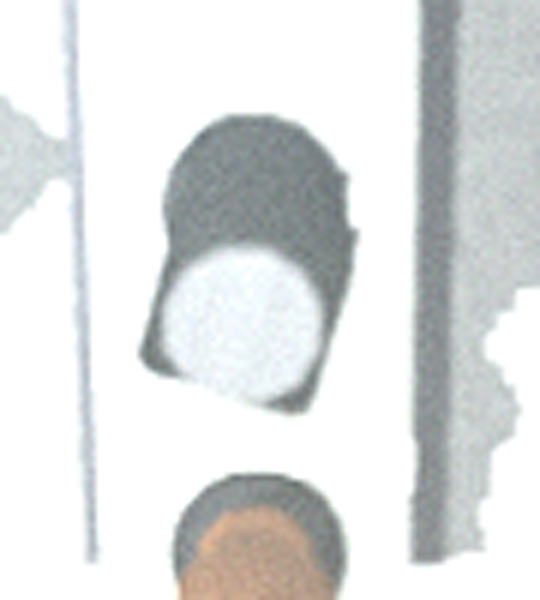

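```bash
python3 - <<'E'
from h import *
import json
cp=json.load(open("w9.json"))
f=lambda x,y,z: ray(cp,240+x/6,150+y/6,z)
a,b=f(143,367,158),f(304,412,158); d=b-a; print(a,b,np.linalg.norm(d),np.degrees(np.arctan2(d[1],d[0])))
e=f(355,240,158); d2=e-b; print(e,np.linalg.norm(d2),np.degrees(np.arctan2(d2[1],d2[0]))-90)
print("cap",f(242,323,165))
n=np.array([-np.sin(np.arctan2(d[1],d[0])),np.cos(np.arctan2(d[1],d[0])),0]); print("centre from edge",(a+b)/2+14*n)
E
```

```text
[ 458.05 -325.73  158.  ] [ 481.66 -333.91  158.  ] 24.98162135665028 -19.104731352022316
[ 490.16 -307.79  158.  ] 27.466506654714724 -18.022541560638544
cap [ 473.39 -317.49  165.  ]
centre from edge [ 474.44 -316.59  158.  ]
```

```bash

python3 -m jog '{"xyz":[[-0.06,0.22,-0.3],[-0.06,0.22,-0.3],[-0.06,0.2,-0.3],[0,0,0]],"angular":[[0.02,-0.05,-0.87],[0.02,-0.05,-0.87],[0.02,-0.05,-0.87],[0,0,0]]}' -1
python3 - <<'E'
from goto import *
import json
cp,o=look("wrist","pics/w10.png"); json.dump({k:np.asarray(v).tolist() for k,v in cp.items()},open("w10.json","w"))
goto([473.7,-317.5,109],[np.pi,0,-0.323])
im=cv2.imread("pics/w10.png"); c=im[150:270,220:340]
c=cv2.convertScaleAbs(c,alpha=2.0,beta=0)
cv2.imwrite("pics/w10z.png",cv2.resize(c,None,fx=5,fy=5,interpolation=cv2.INTER_CUBIC))
E
```

```text
time: 10.75
tool_pos: [473.0, -321.6, 228.8]
tcp_rot: [-3.139, 0.001, -0.345]
contact_force: [0.1, 0.2, 0.6]
grip_width: 91.6
t 10.8 pos [ 473.25 -321.95  229.32] rpy [-3.14  0.   -0.34] F [-0.02 -0.05 -0.17] M [-0.08  0.09 -0.  ] w 92.1
need shift units [ 0.02  0.22 -6.02] turn units [-0.02  0.    0.18]
```

View pics/w10z.png

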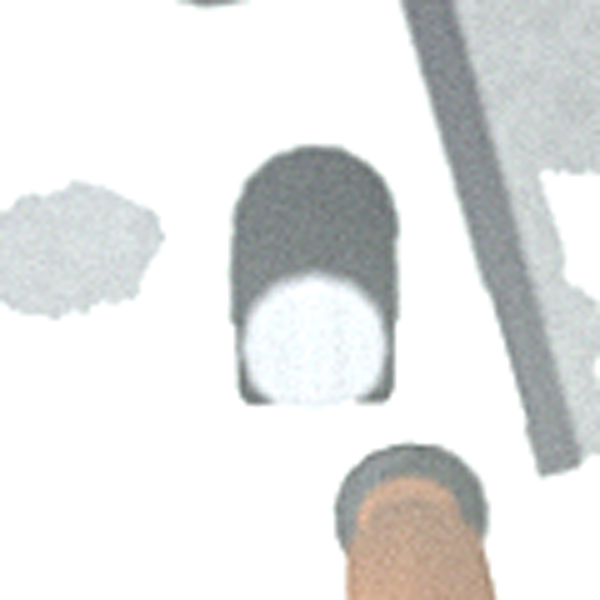

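```bash
python3 - <<'E'
from h import *
import json
cp=json.load(open("w10.json")); print(ray(cp,282.8,218,165))
E
python3 -m jog '{"xyz":[[0.02,0.2,-0.9],[0,0,-0.9],[0,0,-0.9],[0,0,-0.9],[0,0,-0.9],[0,0,-0.9],[0,0,-0.4],[0,0,0]],"angular":[[0,0,0],[0,0,0],[0,0,0],[0,0,0],[0,0,0],[0,0,0],[0,0,0],[0,0,0]]}' -1
python3 - <<'E'
from goto import *
look("wrist","pics/w11.png"); look("scene","pics/s11.png",(60,110,240,280),4)
goto([473.7,-317.5,109],[np.pi,0,-0.345])
E
```

```text
[ 473.69 -317.    165.  ]
time: 11.6
tool_pos: [476.3, -322.7, 113.5]
tcp_rot: [3.139, -0.007, -0.325]
contact_force: [0.6, -0.6, -0.2]
grip_width: 92.1
t 11.7 pos [ 476.79 -323.03  114.7 ] rpy [ 3.14 -0.01 -0.33] F [-0.45 -0.18  0.29] M [-0.15  0.12 -0.05] w 91.8
need shift units [-0.15  0.28 -0.28] turn units [ 0.06  0.07 -0.19]
```

View pics/w11.png

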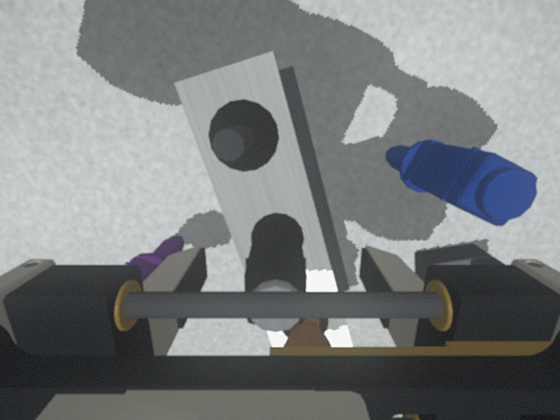

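View pics/s11.png

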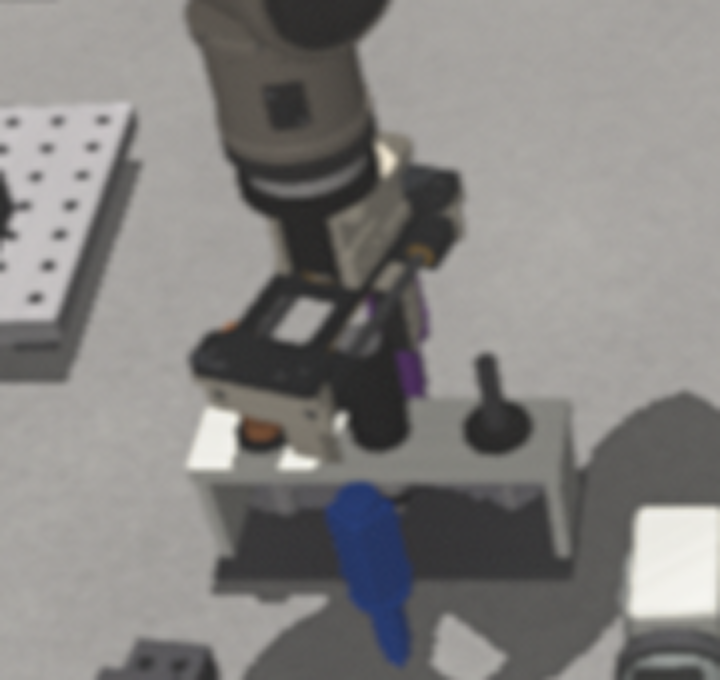

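```bash

python3 -m jog '{"xyz":[[-0.15,0.28,-0.25],[0,0,0]],"angular":[[0.06,0.07,-0.15],[0,0,0]]}' -1
python3 - <<'E'
from goto import *
goto([473.7,-317.3,109],[np.pi,0,-0.34])
E
```

```text
time: 11.9
tool_pos: [474.3, -317.7, 111.1]
tcp_rot: [3.141, -0.002, -0.342]
contact_force: [-0.4, 0.1, 0.3]
grip_width: 91.8
t 11.9 pos [ 474.29 -317.72  111.12] rpy [ 3.14 -0.   -0.34] F [-0.38  0.1   0.33] M [-0.03  0.07  0.01] w 91.8
need shift units [-0.03  0.02 -0.11] turn units [0.01 0.02 0.02]
```

```bash

python3 -m jog '{"xyz":[[0,0,0],[0,0,0],[0,0,0],[0,0,0],[0,0,0],[0,0,0],[0,0,0],[0,0,0],[0,0,0],[0,0,0]],"angular":[[0,0,0],[0,0,0],[0,0,0],[0,0,0],[0,0,0],[0,0,0],[0,0,0],[0,0,0],[0,0,0],[0,0,0]]}' 1
python3 - <<'E'
from goto import *
look("wrist","pics/w12.png")
goto([473.7,-317.3,111],[np.pi,0,-0.34])
E
```

```text
time: 12.9
tool_pos: [474.9, -318.1, 112.7]
tcp_rot: [3.14, -0.005, -0.341]
contact_force: [-0.1, -0.1, 0.6]
grip_width: 27.8
t 12.95 pos [ 474.91 -318.1   112.74] rpy [ 3.14 -0.   -0.34] F [ 0.03 -0.97  0.47] M [-0.09  0.17  0.  ] w 27.8
need shift units [-0.06  0.04 -0.09] turn units [0.03 0.04 0.01]
```

View pics/w12.png

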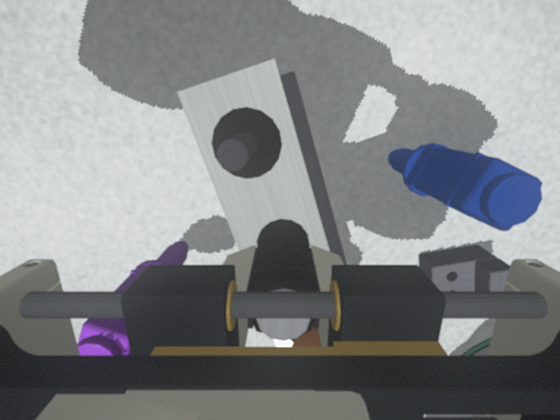

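```bash

python3 -m jog '{"xyz":[[0,0,0.5],[0,0,0.5],[0,0,0.5],[0,0,0.5]],"angular":[[0,0,0],[0,0,0],[0,0,0],[0,0,0]]}' 1
python3 - <<'E'
from goto import *
goto([474.9,-318.1,200],[np.pi,0,-0.34])
E
```

```text
time: 13.35
tool_pos: [474.1, -317.4, 154.3]
tcp_rot: [3.142, -0.002, -0.341]
contact_force: [-0.2, -0.2, -0.8]
grip_width: 28.0
t 13.35 pos [ 474.07 -317.41  154.32] rpy [ 3.14 -0.   -0.34] F [-0.23 -0.19 -0.84] M [-0.04  0.1  -0.06] w 28.0
need shift units [ 0.04 -0.03  2.28] turn units [0.01 0.01 0.01]
```

```bash

python3 -m jog '{"xyz":[[0.03,-0.03,0.5],[0.03,-0.02,0.6],[0.02,-0.02,0.7],[0,0,0.9],[0,0,1],[0,0,1],[0,0,1],[0,0,0.9],[0,0,0]],"angular":[[0,0,0],[0,0,0],[0,0,0],[0,0,0],[0,0,0],[0,0,0],[0,0,0],[0,0,0],[0,0,0]]}' 1
python3 - <<'E'
from goto import *
o=goto([474.9,-318.1,280],[np.pi,0,-0.34])
look("wrist","pics/w13.png"); look("scene","pics/s13.png",(60,50,320,280),3)
E
```

```text
time: 14.25
tool_pos: [476.0, -319.0, 300.4]
tcp_rot: [3.139, -0.009, -0.341]
contact_force: [0.2, -0.9, -1.6]
grip_width: 27.8
t 14.25 pos [ 475.97 -319.01  300.45] rpy [ 3.14 -0.01 -0.34] F [ 0.21 -0.93 -1.64] M [-0.11  0.05 -0.01] w 27.8
need shift units [-0.05  0.05 -1.02] turn units [0.06 0.07 0.01]
```

View pics/w13.png

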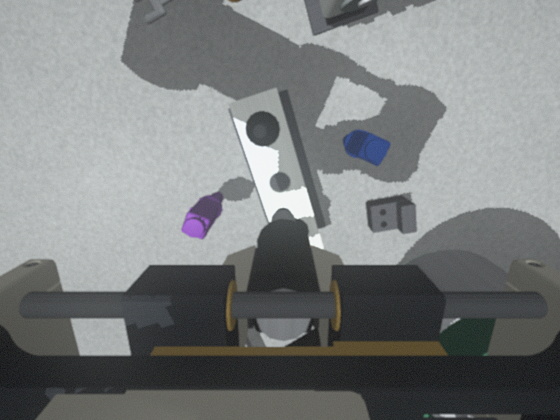

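View pics/s13.png

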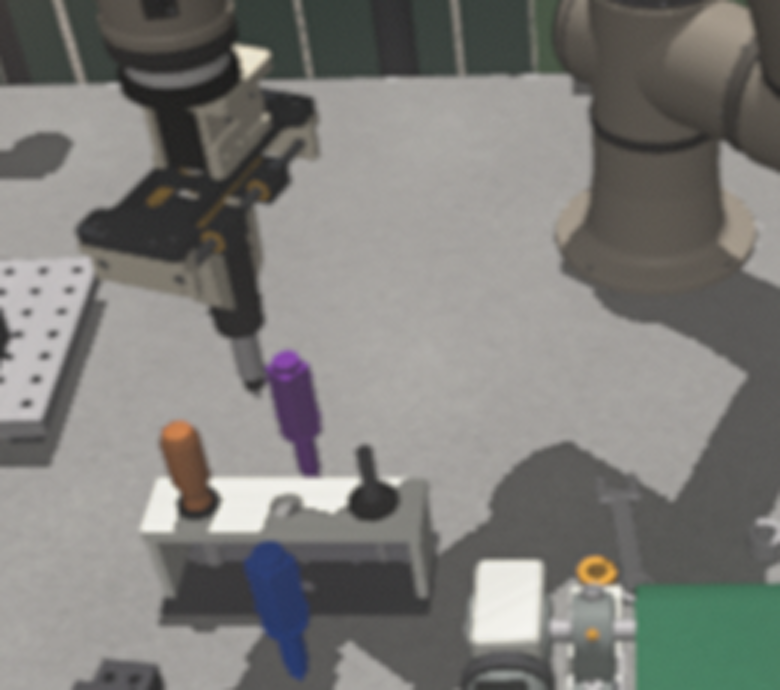

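```bash
python3 - <<'E'
from h import *
im=cv2.imread("pics/top0.png"); hsv=cv2.cvtColor(im,cv2.COLOR_BGR2HSV); t=camera_params("top")
m=(hsv[...,0]>60)&(hsv[...,0]<90)&(hsv[...,1]>90); m[:,:230]=0; m[:,320:]=0
L=[];Rr=[]
for r in range(50,165):
    c=np.where(m[r])[0]
    if len(c)>20: L.append(ray(t,c[0]-.5,r,133)); Rr.append(ray(t,c[-1]+.5,r,133))
for E in (np.array(L),np.array(Rr)):
    p=np.polyfit(E[:,0],E[:,1],1); res=E[:,1]-np.polyval(p,E[:,0]); print(np.degrees(np.arctan(p[0])),np.polyval(p,612),res.std())
E
```

```text
-1.4899246011707763 64.52707281884325 0.9132963476512693
-1.3399865868788032 -40.90964073153948 0.6224462140744738
```

```bash

python3 -m jog '{"xyz":[[0.3,0.95,0],[0.3,0.95,0],[0.3,0.95,0],[0.3,0.95,0],[0.3,0.95,0],[0.3,0.95,0],[0.3,0.95,0],[0.3,0.95,0],[0.3,0.95,0],[0.3,0.95,0]],"angular":[[-0.01,-0.4,0],[-0.01,-0.4,0],[-0.01,-0.4,0],[-0.01,-0.4,0],[-0.01,-0.4,0],[-0.01,-0.4,0],[-0.01,-0.4,0],[-0.01,-0.4,0],[-0.01,-0.4,0],[-0.01,-0.4,0]]}' 1
cat > tgt.py <<'E'
from goto import *
cy=np.radians(-1.5); a=np.radians(25)
n=np.array([-np.sin(a)*np.cos(cy),-np.sin(a)*np.sin(cy),np.cos(a)])
Rd=R.from_euler("z",cy)*R.from_rotvec([0,-a,0])*R.from_euler("z",-cy)*R.from_euler("xyz",[np.pi,0,-0.34])
PAD=np.array([612.5,-74.5,131.]); LT=97.7
def tgt(standoff,pad=PAD,LT=LT):
    goto(pad+n*(LT+standoff),Rd.as_euler("xyz")); o=bot.get_obs()
    Rm=R.from_euler("xyz",o["tcp_rot"]).as_matrix(); tip=o["tool_pos"]+Rm[:,2]*LT
    d=tip-pad; print("tip",tip,"height over pad",d@n,"lateral",d-(d@n)*n,"angle deg",np.degrees(np.arccos(-Rm[:,2]@n)), "F along n",o["contact_force"]@n)
    return o
E
python3 -c "
from tgt import *
tgt(40)"
```

```text
time: 15.35
tool_pos: [530.1, -120.0, 281.0]
tcp_rot: [-2.992, -0.388, -0.377]
contact_force: [0.9, -0.0, -1.4]
grip_width: 27.6
t 15.35 pos [ 530.15 -120.04  280.95] rpy [-2.99 -0.39 -0.38] F [ 0.88 -0.02 -1.41] M [-0.06  0.4  -0.02] w 27.6
need shift units [ 1.21  2.35 -1.26] turn units [-0.14 -0.21  0.04]
tip [ 569.44 -119.96  191.5 ] height over pad 72.52033772126035 lateral [-12.42 -46.27  -5.22] angle deg 1.4448446876863474 F along n -1.6518625510977591
```

```bash

python3 -m jog '{"xyz":[[0.4,0.75,-0.4],[0.4,0.75,-0.4],[0.4,0.75,-0.4],[0,0.05,0],[0,0,0]],"angular":[[-0.05,-0.07,0.01],[-0.05,-0.07,0.01],[-0.05,-0.07,0.01],[0,0,0],[0,0,0]]}' 1
python3 - <<'E'
from tgt import *
import json
cp,o=look("wrist","pics/w14.png"); json.dump({k:np.asarray(v).tolist() for k,v in cp.items()},open("w14.json","w"))
tgt(40); look("scene","pics/s14.png",(190,130,330,270),4); look("top","pics/t14.png",(240,100,380,240),4)
print(proj(cp,PAD))
E
```

```text
time: 15.85
tool_pos: [549.4, -68.4, 248.6]
tcp_rot: [-3.0, -0.401, -0.368]
contact_force: [-0.1, -0.3, -1.4]
grip_width: 27.8
t 15.9 pos [549.25 -68.63 248.52] rpy [-3.   -0.4  -0.37] F [ 0.51 -0.14 -1.76] M [-0.07  0.52  0.  ] w 27.8
need shift units [ 0.25 -0.22  0.36] turn units [-0.04 -0.12 -0.01]
tip [589.41 -69.34 159.46] height over pad 35.601979620704206 lateral [-8.05  4.77 -3.81] angle deg 0.7547234485582868 F along n -1.8126637243060049
[293.2 201.6]
```

View pics/w14.png

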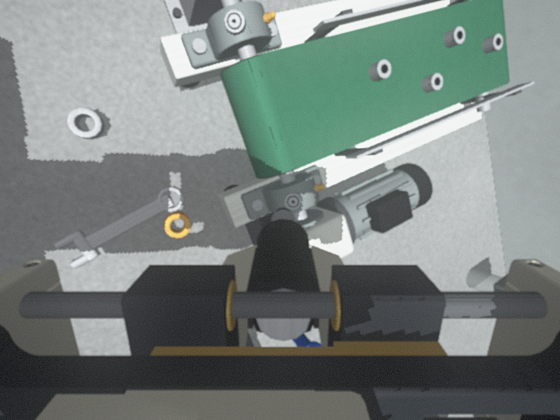

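View pics/s14.png

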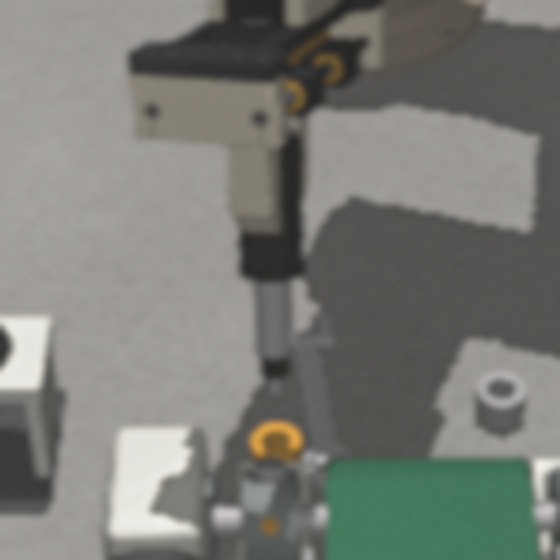

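View pics/t14.png

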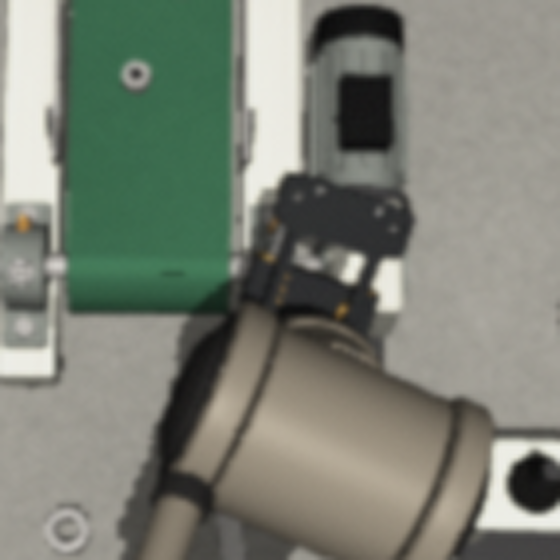

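```bash

python3 - <<'E'
from tgt import *
im=cv2.imread("pics/s14.png"); 
s=camera_params("scene"); f=lambda p: (proj(s,p)-[190,130])*4
o=bot.get_obs(); Rm=R.from_euler("xyz",o["tcp_rot"]).as_matrix(); z=Rm[:,2]; T=o["tool_pos"]
print("tip",f(T+z*97.7),"flange",f(T+z*27.7),"pad",f(PAD),"tip+12",f(T+z*85.7))
cv2.imwrite("pics/s14z.png",cv2.resize(im[220:560,150:400],None,fx=2.2,fy=2.2,interpolation=cv2.INTER_CUBIC))
import json; cp=json.load(open("w14.json")); w=cv2.imread("pics/w14.png"); cv2.imwrite("pics/w14z.png",cv2.resize(w[160:260,230:350],None,fx=6,fy=6,interpolation=cv2.INTER_CUBIC))
E
```

```text
tip [270.55 391.46] flange [267.53 268.25] pad [264.74 459.34] tip+12 [270.04 370.73]
```

View pics/s14z.png

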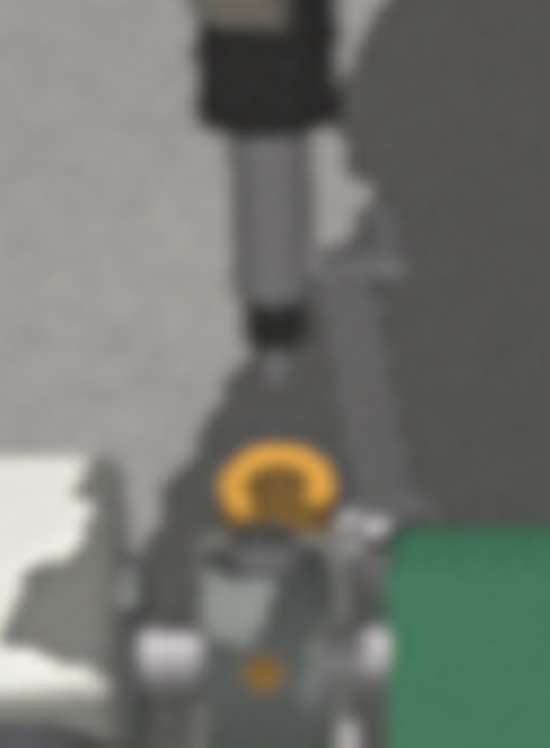

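View pics/w14z.png

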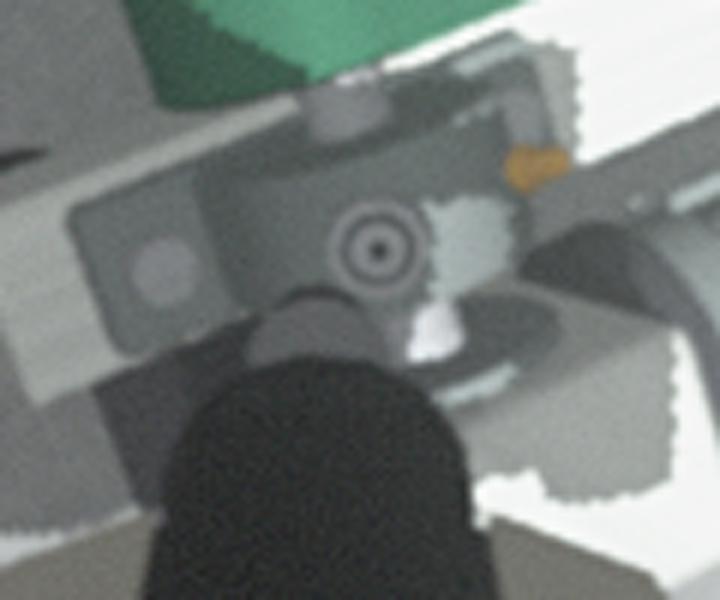

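```bash

python3 - <<'E'
from tgt import *
import json
cp=json.load(open("w14.json"))
o=bot.get_obs(); Rm=R.from_euler("xyz",o["tcp_rot"]).as_matrix(); T=o["tool_pos"]
a=np.linspace(0,2*np.pi,90)
for dy in (-3,0,3):
  for L in (26,27.7,30):
    C=np.array([proj(cp,T+Rm@np.array([18*np.cos(t),18*np.sin(t)+dy,zz])) for t in a for zz in (L,L-5)]); 
    i=C[:,1].argmin(); print(dy,L,"minrow",C[i],"cols",C[:,0].min(),C[:,0].max())
B=np.array([proj(cp,T+Rm@np.array([10*np.cos(t),10*np.sin(t),72.7])) for t in a]); print("barrel end",B.min(0),B.max(0))
E
```

```text
-3 26 minrow [285.77 214.43] cols 258.06851376563134 312.3727520807695
-3 27.7 minrow [285.75 213.62] cols 258.2765940818228 312.1337815062539
-3 30 minrow [285.73 212.54] cols 258.5527190644268 311.8166596341303
0 26 minrow [285.75 218.71] cols 258.1750303678724 312.2273542676057
0 27.7 minrow [285.73 217.87] cols 258.3812796193335 311.9906737830704
0 30 minrow [285.71 216.76] cols 258.65499910539165 311.67656304278347
3 26 minrow [285.73 222.96] cols 258.2805628059285 312.0832987330312
3 27.7 minrow [285.71 222.09] cols 258.4850058041308 311.848876424664
3 30 minrow [285.68 220.93] cols 258.75635207354577 311.5377352480009
barrel end [272.83 209.12] [296.83 231.73]
```

```bash

cat > ov.py <<'E'
from tgt import *
import json,sys
def overlay(img,cp,o,out,box,k,off=(0,0)):
    im=cv2.imread(img); x0,y0,x1,y1=box
    z=cv2.resize(im[y0:y1,x0:x1],None,fx=k,fy=k,interpolation=cv2.INTER_CUBIC); z=cv2.convertScaleAbs(z,alpha=1.6)
    Rm=R.from_euler("xyz",o["tcp_rot"]).as_matrix(); T=o["tool_pos"]; a=np.linspace(0,2*np.pi,90)
    for r,L,c in [(18,27.7,(0,0,255)),(18,22.7,(0,0,255)),(10,72.7,(0,255,0)),(8,85.7,(255,255,0)),(10,30,(0,255,0))]:
        p=np.array([(proj(cp,T+Rm@np.array([r*np.cos(t)+off[0],r*np.sin(t)+off[1],L]))-[x0,y0]+.5)*k for t in a]); cv2.polylines(z,[p.round().astype(int)],True,c,1)
    # pad
    A=np.linalg.svd(n[None])[2][1:]
    for r in (0.5,9): 
        p=np.array([(proj(cp,PAD+r*(A[0]*np.cos(t)+A[1]*np.sin(t)))-[x0,y0]+.5)*k for t in a]); cv2.polylines(z,[p.round().astype(int)],True,(255,0,255),1)
    cv2.imwrite(out,z)
E
python3 - <<'E'
from ov import *
overlay("pics/w14.png",json.load(open("w14.json")),bot.get_obs(),"pics/ov14.png",(240,180,340,260),7)
E
```

```text
(no output)
```

View pics/ov14.png

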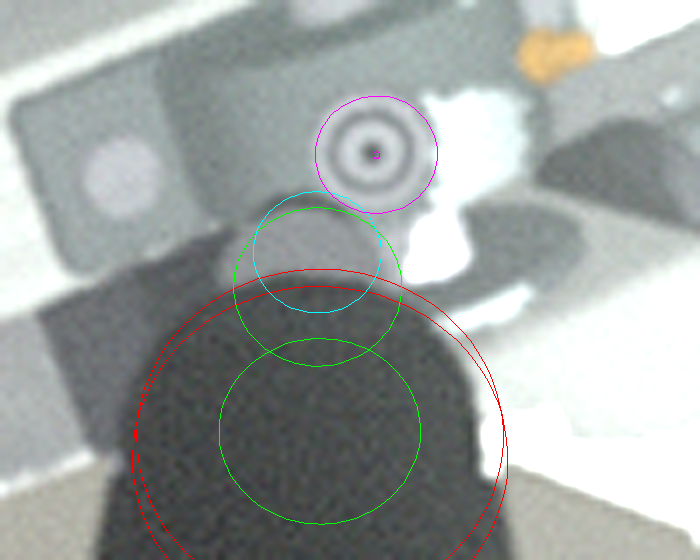

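```bash
sed -i 's/612.5,-74.5,131/613.1,-74.5,131/' tgt.py
python3 -m jog '{"xyz":[[0.3,-0.25,0.1],[0,0,0]],"angular":[[-0.04,-0.12,0],[0,0,0]]}' 1
python3 -c "
from tgt import *
tgt(12)"
```

```text
time: 16.2
tool_pos: [556.5, -76.1, 252.5]
tcp_rot: [-2.999, -0.419, -0.372]
contact_force: [-0.6, -0.3, -1.8]
grip_width: 27.9
t 16.2 pos [556.5  -76.13 252.49] rpy [-3.   -0.42 -0.37] F [-0.58 -0.26 -1.83] M [-0.07  0.43 -0.01] w 27.9
need shift units [ 0.51  0.14 -1.1 ] turn units [0.02 0.04 0.02]
tip [598.18 -77.48 164.14] height over pad 36.301501776437355 lateral [ 0.42 -3.38  0.24] angle deg 0.3063063562563794 F along n -1.4138076557206112
```

```bash
cd .;
python3 -m jog '{"xyz":[[0.17,0.1,-0.36],[0.17,0.05,-0.36],[0.17,0,-0.36],[0,0,0]],"angular":[[0.02,0.04,0.02],[0,0,0],[0,0,0],[0,0,0]]}' 1
python3 -c "
from tgt import *
tgt(3)"
```

```text
time: 16.6
tool_pos: [567.5, -74.0, 229.0]
tcp_rot: [-2.999, -0.414, -0.371]
contact_force: [-0.3, 0.7, -1.4]
grip_width: 28.1
t 16.6 pos [567.47 -74.01 229.  ] rpy [-3.   -0.41 -0.37] F [-0.27  0.74 -1.37] M [-0.06  0.46  0.02] w 28.1
need shift units [ 0.15  0.03 -0.34] turn units [0.   0.   0.01]
tip [608.75 -75.14 140.46] height over pad 10.402228322958171 lateral [ 0.05 -0.75  0.03] angle deg 0.031191113166471673 F along n -1.119739791456665
```

```bash
cd .;
python3 - <<'E'
from ov import *
cp,o=look("wrist","pics/w15.png"); overlay("pics/w15.png",cp,o,"pics/ov15.png",(240,180,340,260),7)
look("scene","pics/s15.png",(220,180,300,260),7)
s=camera_params("scene"); print((proj(s,PAD)-[220,180])*7,(proj(s,[608.7,-75.1,140.5])-[220,180])*7)
E
```

```text
[253.32 455.32] [250.28 424.19]
```

View pics/ov15.png

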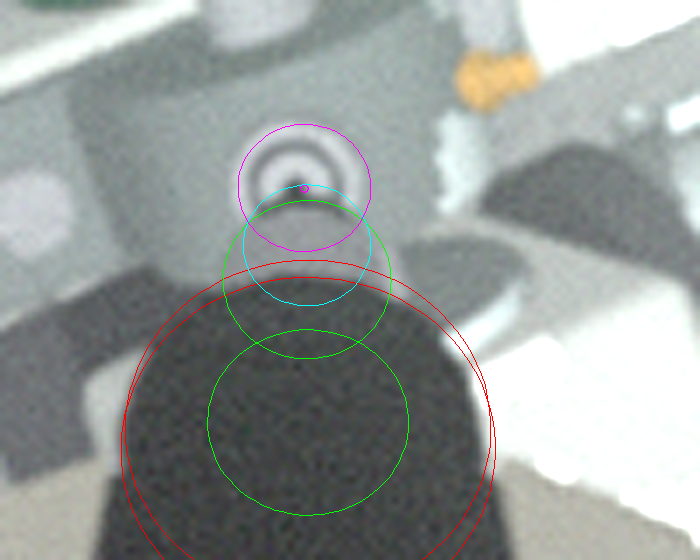

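View pics/s15.png

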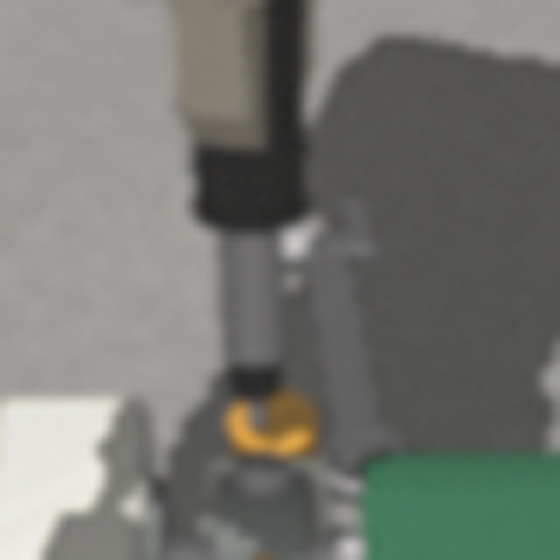

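```bash
cd .;
python3 -m jog '{"xyz":[[0.085,0.03,-0.18],[0.085,0.02,-0.18],[0,0,0]],"angular":[[0,0,0],[0,0,0],[0,0,0]]}' 1
python3 -c "
from tgt import *
tgt(0)"
```

```text
time: 17.0
tool_pos: [571.5, -72.9, 222.8]
tcp_rot: [-2.998, -0.416, -0.371]
contact_force: [0.5, -1.2, -1.8]
grip_width: 28.1
t 17.0 pos [571.47 -72.9  222.8 ] rpy [-3.   -0.42 -0.37] F [ 0.48 -1.24 -1.76] M [-0.08  0.51 -0.03] w 28.1
need shift units [ 0.02 -0.03 -0.16] turn units [0.01 0.02 0.01]
tip [612.95 -74.08 134.35] height over pad 3.100650582990585 lateral [1.16 0.38 0.54] angle deg 0.1461711948511207 F along n -1.8156202535592012
```

```bash
cd .;
python3 -m jog '{"xyz":[[0.0,-0.02,-0.1],[0,0,0]],"angular":[[0.01,0.02,0],[0,0,0]]}' 1
python3 -c "
from tgt import *
tgt(0)"
python3 -m jog '{"xyz":[[0.03,0,-0.1],[0,0,0]],"angular":[[0,0,0],[0,0,0]]}' 1
python3 -c "
from tgt import *
tgt(-5)"
```

```text
time: 17.2
tool_pos: [571.5, -73.3, 220.7]
tcp_rot: [-2.998, -0.414, -0.371]
contact_force: [0.4, -0.6, -0.4]
grip_width: 28.0
t 17.2 pos [571.5  -73.25 220.74] rpy [-3.   -0.41 -0.37] F [ 0.36 -0.62 -0.37] M [-0.13  0.5   0.01] w 28.0
need shift units [ 0.02 -0.01 -0.06] turn units [-0.    0.    0.01]
tip [612.8  -74.33 132.2 ] height over pad 1.2204894150861456 lateral [0.21 0.15 0.1 ] angle deg 0.01341429487925601 F along n -0.48912322244158224
time: 17.4
tool_pos: [572.4, -73.4, 219.1]
tcp_rot: [-2.998, -0.415, -0.371]
contact_force: [-1.2, -0.0, 0.0]
grip_width: 28.3
t 17.4 pos [572.39 -73.39 219.1 ] rpy [-3.   -0.41 -0.37] F [-1.21 -0.02  0.02] M [0.02 0.63 0.02] w 28.3
need shift units [ 0.08 -0.   -0.2 ] turn units [-0.    0.01  0.01]
tip [613.78 -74.51 130.6 ] height over pad -0.6449838218565599 lateral [ 0.4  -0.    0.19] angle deg 0.07414485140578014 F along n 0.5268362129719464
```

```bash
cd .;
python3 -m jog '{"xyz":[[0.04,0,-0.1],[0,0,0],[0,0,0]],"angular":[[0,0,0],[0,0,0],[0,0,0]]}' 1
python3 -c "
from tgt import *
tgt(-5)"
```

```text
time: 17.7
tool_pos: [573.2, -73.4, 217.5]
tcp_rot: [-2.998, -0.415, -0.371]
contact_force: [-1.2, 0.8, 1.1]
grip_width: 27.8
t 17.7 pos [573.2  -73.4  217.48] rpy [-3.   -0.42 -0.37] F [-1.22  0.82  1.1 ] M [-0.05  0.61 -0.01] w 27.8
need shift units [ 0.04 -0.   -0.12] turn units [0.   0.02 0.01]
tip [614.63 -74.53 129.  ] height over pad -2.4579691101437384 lateral [ 0.49 -0.    0.23] angle deg 0.10622733713899128 F along n 1.5242196479152519
```

```bash
cd .;
python3 -m jog '{"xyz":[[0.03,0,-0.11],[0,0,0],[0,0,0]],"angular":[[0,0.01,0],[0,0,0],[0,0,0]]}' 1
python3 -c "
from tgt import *
tgt(-5)
F=[]
for i in range(3):
    look('scene','pics/s16.png',(220,180,300,260),7); F.append(bot.get_obs()['contact_force'])
print(np.array(F)@n); look('wrist','pics/w16.png'); tgt(-5)"
```

```text
time: 18.0
tool_pos: [574.1, -73.4, 215.7]
tcp_rot: [-2.998, -0.415, -0.371]
contact_force: [-2.7, 1.1, 2.3]
grip_width: 27.9
t 18.0 pos [574.06 -73.41 215.68] rpy [-3.   -0.42 -0.37] F [-2.71  1.13  2.34] M [-0.05  0.62 -0.03] w 27.9
need shift units [-0.01 -0.   -0.03] turn units [0.   0.02 0.01]
tip [615.48 -74.56 127.2 ] height over pad -4.452024240712206 lateral [ 0.5  -0.01  0.23] angle deg 0.10281201147533738 F along n 3.2809152083276243
[2.94 2.6  2.66]
t 18.2 pos [574.03 -73.42 215.64] rpy [-3.   -0.42 -0.37] F [-1.95  0.57  1.85] M [-0.01  0.56  0.04] w 27.9
need shift units [-0.   -0.   -0.03] turn units [0.   0.02 0.01]
tip [615.44 -74.57 127.16] height over pad -4.467362550378651 lateral [ 0.46 -0.02  0.21] angle deg 0.10125335817395187 F along n 2.510095942804027
```

View pics/s16.png

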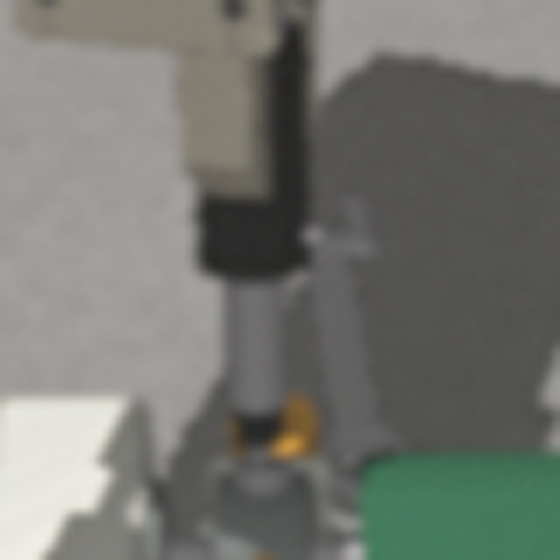

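View pics/w16.png

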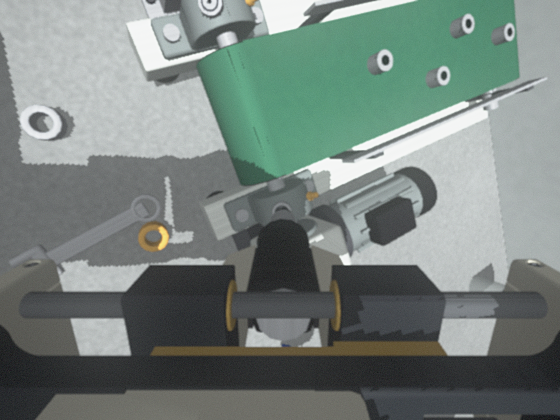

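```bash
cd .;
python3 - <<'E'
from ov import *
cp,o=look("wrist","pics/w17.png"); overlay("pics/w17.png",cp,o,"pics/ov17.png",(240,170,340,250),7)
look("scene","pics/s17.png"); tgt(-5)
E
```

```text
t 18.3 pos [574.05 -73.44 215.66] rpy [-3.   -0.42 -0.37] F [-2.    1.31  1.8 ] M [-0.04  0.63  0.03] w 27.5
need shift units [-0.01 -0.   -0.03] turn units [0.   0.02 0.01]
tip [615.47 -74.6  127.19] height over pad -4.461792290528228 lateral [ 0.49 -0.05  0.23] angle deg 0.10613284604941335 F along n 2.4875506952855653
```

View pics/ov17.png

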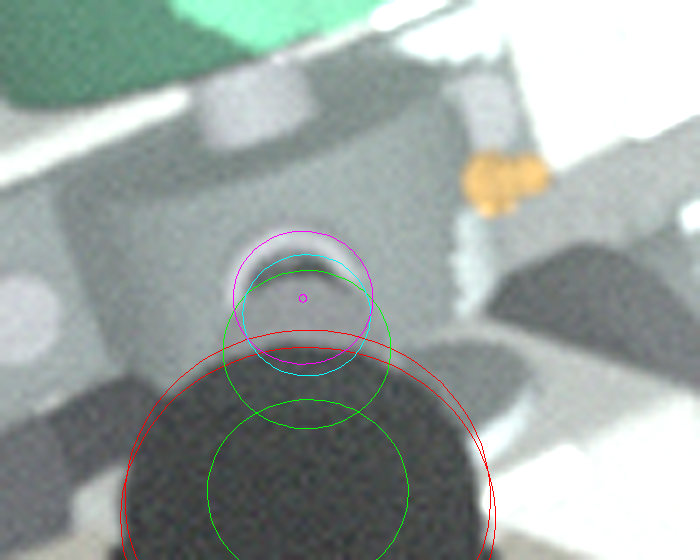

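View pics/s17.png

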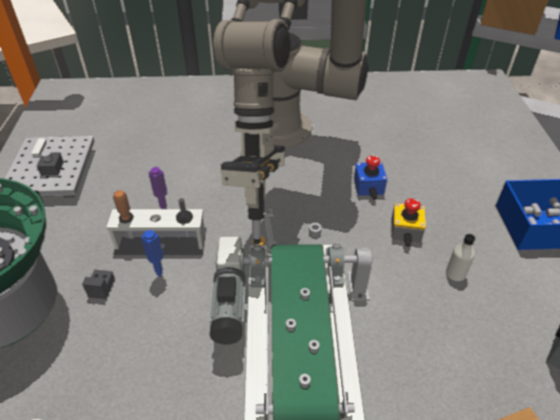

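```bash
python3 -c "
from plant import bot
print(bot.close_job())"
```

```text
the job is handed in; nothing more can be done
None
```

I worked the emergency stop, then set the bearing probe on the measuring pad on the gearmotor's side. I handed the job in at about 18.3 s with the probe still pressed there.

**Emergency stop:** I gripped the mushroom head and pushed it in 7 mm against its stop, with about 32 N at the wrist. It stayed latched when I pulled up on it. I twisted it clockwise 0.72 rad, let it rise and released it. The later pictures show it standing out again.

**Probe:** I took the square-handled tool from the stand's middle hole. The gearmotor is on the conveyor's −y side, so the pad was pad_r. The last checks on the pad showed:

| Check | Result |
|---|---|
| Angle to the pad's axis | about 0.1° by the arm's pose; the pad direction itself is good to about 1° |
| Sideways offset of the tip | about 0.5 mm by calculation; the wrist picture looks centred |
| Tip pushed in, by the arm's pose | about 4.5 mm |
| Tip pushed in, by force | about 5 mm, from roughly 4 N after allowing for the probe's weight |

**Disagreements:**
- My first reading took a bearing bolt for the pad. I caught it in a wrist picture, and the corrected pad position agreed between two cameras to about 1.5 mm.
- The wrist and scene cameras were each 1–2 mm off the arm's pose, within their stated calibration. I settled the final position from where the tip and pad sat relative to each other in the picture.

The last scene picture shows nothing else on the bench moved.

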